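Load a lens cell into the kinematic nest under the detector bridge

ROBOT

A 7-joint arm with a two-finger parallel gripper is mounted at the origin on a cart in front of the work surface, level with it; the furniture and walls round the work are solid. World frame = base frame: x ahead of the robot, y to its left, z up, the work surface at z = 0. Lengths are in m, angles in rad, forces in N, time in s.
With the tool pointing down it reaches from about 0.35 to 0.9 m from the base axis. Payload 19.9 kg.
Tool frame: the origin (TCP) lies between the finger pads; the fingertips stand 8 mm ahead of it and the grasp point (between the pads) lies 11 mm behind it; z points along the fingers, y is the line along which they close (so a half turn about z gives the same grasp; the last joint's range is limited). The gripper opens to 85 mm and grips with 20 to 120 N. Pads are 22 mm wide; open, the fingers measure 114 mm over their backs; the gripper's body (76 mm by 85 mm) begins 54 mm behind the grasp point. The pads swing forward as they close: fully open they stand 13 mm farther back than shut.
Start: joints at [-1.3, 0.417, -0.01, 1.614, 0.005, 1.111, -0.053], TCP at [0.192, 0.595, 0.239] pointing down, gripper open.
Joint ranges: [-2.81, 2.81], [-0.39, 2.02], [-1.27, 1.25], [0.06, 2.57], [-1.19, 4.33], [0.19, 2], [-2.82, 2.82]. Speed limits (rad/s): [1.89, 1.89, 2.39, 2.39, 3.01, 3.01, 3.01].

INTERFACE

Orientations are given as a unit quaternion [w, x, y, z].
In Python, from rig import * gives the robot as it stands. The module is installed in compiled form; this text tells all that it offers.
- The arm moves only by the shell command python3 -m jog 'ROWS' [FORCE]. ROWS is JSON, a list of rows, each an object with "hand": the gripper's target within -1 to 1 (shut at 1, half-way at 0, fully open at -1); "linear": the shift along the tool's x, y, z scaled (see below), a list of three; "turn": the turn about the tool's z scaled (see below). In form: [{"hand": hand, "linear": [tx, ty, tz], "turn": turn}, ...]. A call has 1 to 20 rows; each row shifts and turns the commanded pose from where the row before left it, along the tool's axes as they then stand; what a row does not reach is not made up. The controller multiplies each number of a shift by 0.06 m and each number of a turn by 0.08 rad. A row lasts 1/8 s, in which the tool goes at most 62.5 mm and 10.7 degrees, less where a joint would pass 70% of its speed; a pose out of reach is approached as far as the arm can. A call with a number of a shift or a turn outside -1 to 1 is refused whole. A call with a gripper value outside its range is refused whole. The fingers move at their own pace and stop on an object; FORCE is the grip in N (left out, the last holds). Time passes only in rows, so rows that do not move let the fingers close. It gives the time, the measured TCP pose, the force, the opening and the grip force at its end, in the units of the state.
- state(): the state, without advancing time (a new reading comes with each control period).
- read_camera(name): name is "scene" or "top" or "wrist"; returns a dict with "image" (384x512x3 uint8, red, green, blue), "mtx" (3x3 intrinsics, pixels), "R" (3x3) and "t" (3): a world point X has camera coordinates R X + t. Camera axes: x right, y down, z forward; pixel columns grow to the right and rows downward; lengths in m; the calibration is good to about 2 mm. A picture is of the moment at which its call begins. There is no depth.
- job_done(): hands the job in; it is judged then, once.
The state is a dict: "time_s": time; "joint_positions": joint angles; "joint_vel": joint speeds; "joint_efforts": joint torques, N m; "position": TCP position; "eef_rot": TCP orientation; "wrist_force": force on the tool from outside, world axes, zero at the start; "torque": the same for the moment, N m; "grip_width": opening from 0.0 (shut) to 1.0 (fully open); "grip_force": force on a finger pad.
Only numpy, scipy, OpenCV 4.12 (cv2) and the standard library are available. Lean on these libraries where they do the work, as an engineer would, in place of code of your own. Each camera call takes 0.05 s, during which the arm holds its last target. There are 200 camera calls.

TASK

Lift the larger of the two round lens cells out of the storage tray (its barrel gives the grip) and set it down flat on the open front part of the nest's base plate, letting go of it there. Then gently nudge it by its flange under the low detector bridge and past the sprung plunger until the flange rests against both fixed pins and the plunger; leave it there, and leave the smaller cell in the tray.

Things in the scene. Friction and masses are not known exactly. Their poses are not given: they have to be found in the camera images.
- large_cell: The larger lens cell: a plain smooth (slides easily) aluminium flange, a disc 72 mm in diameter and 14 mm thick, with a dark steel barrel 30 mm in diameter and 24 mm high standing on its centre (glass on top), 38 mm high in all, about 0.25 kg. Origin: centre of the underside; z along the barrel, up. Round about z, so its yaw means nothing.
- small_cell: The smaller lens cell, of the same make: flange 54 mm in diameter and 14 mm thick, barrel 24 mm in diameter and 24 mm high. Origin: centre of the underside. It stays in the tray.
- tray: Black storage tray, fixed to the table, 96 x 180 x 14 mm (x, y, z), with two equal round pockets 79 mm in diameter and 8 mm deep (floor 6 mm above the table) at y = -45 and +45 mm in its frame; one cell lies loose in each pocket, either way about, the flange's top 6 mm above the tray's top. Origin: centre of the underside.
- nest: Kinematic nest, fixed to the table: an aluminium base plate 12 mm thick, from x = -115 to +45 mm and y = -75 to +75 mm in its frame, that carries two pins, a sprung plunger and a bridge. Origin: on the table, under the seat centre; z up, +x the direction in which a cell is pushed in, away from the plate's open front part; +y to the left.
- bridge (a point): Middle of the underside of the low dark detector bridge, straight above the seat, 56 mm above the table. Bar from x = -20 to +20 mm (nest's axes), top 64 mm above the table (flat detector cap 69 mm); columns at y = -64 and +64 mm, 24 mm along x, 14 mm along y. The large cell on the plate passes beneath the bar, a gripper does not.
- seat (a point): Point on the plate's top face (12 mm above the table) where the centre of the large cell's underside is when its flange touches both pins and the plunger. Axes as the nest's. Pushed straight along +x and kept from drifting sideways (the plunger presses it to the right), a cell goes home with under 12 N.
- loading (a point): Point on the plate's top face, on the open front part, 65 mm in front (-x of the nest) of the seat: a cell set down here touches neither pins nor plunger, and its barrel clears the bridge by 30 mm. Axes as the nest's.
- pin_back: Fixed upright polished (slippery) steel pin, 10 mm in diameter, 20 mm high, on the plate; its centre is 41 mm from the seat, 35 degrees to the left of the nest's +x. Origin: its foot, on the axis.
- pin_right: Fixed upright polished (slippery) steel pin, 10 mm in diameter, 20 mm high, on the plate; its centre is 41 mm from the seat, 80 degrees to the right of the nest's +x. Origin: its foot, on the axis.
- plunger: Sprung plunger, polished round nose 10 mm thick, level, 8 mm above the plate, 120 degrees left of the nest's +x; housing 16 mm wide, 18 mm high, 54 to 82 mm from the seat. Free, its tip is 33 mm from the seat; a seated cell presses it back 3 mm (3 N), one on its way in up to 8 mm (4.5 N), then it pushes the cell home onto the pins. Origin: tip of the nose; x points outward.
Mind the look-alikes: they are no part of the job. What is shaped like the large_cell but blue or green is not meant.

How it is judged:
By the outcome, as a careful person would: the job done as asked, in the order asked, and still so for the second after the job is handed in, with the robot touching nothing.
It also fails if it takes over 61 s, if anything falls off the work surface, if the arm or the gripper's body presses on something with over 40 N, if the wrist force passes 120 N, or if a joint passes its speed limit or range.

## Working session

There is one attempt and no reset: what is moved stays moved. The work goes in short steps, Python scripts to look and compute and a shell command to move; the robot and the scene stay as the last step left them, time stands still between calls to the robot, and variables do not carry over. Pictures are saved under pics/ and viewed, at most 10 in all, crops included, and the job is handed in when it is done.

```bash
mkdir -p pics; python3 - <<'E'
from rig import *
import cv2
for n in("scene","top"):
    c=read_camera(n); cv2.imwrite(f"pics/{n}0.png",cv2.resize(c["image"][:,:,::-1],(800,600),interpolation=cv2.INTER_CUBIC))
    print(n,c["mtx"],c["R"],c["t"])
print(state())
E
```

```text
scene [[375.92895771   0.         258.12586489]
 [  0.         375.92895771 187.2571434 ]
 [  0.           0.           1.        ]] [[ 0.86323326 -0.50473042 -0.00869115]
 [-0.30078039 -0.50044097 -0.81184358]
 [ 0.40541274  0.70342451 -0.5838103 ]] [-0.41025553  0.30183774  0.70499423]
top [[420.2452393    0.         248.66763474]
 [  0.         420.2452393  184.66866643]
 [  0.           0.           1.        ]] [[-0.00962054 -0.99994593  0.00394625]
 [-0.99548633  0.00920486 -0.09445756]
 [ 0.09441613 -0.00483717 -0.99552107]] [0.17846302 0.54353026 1.17071106]
{'time_s': 0.1, 'joint_positions': array([-1.29952516,  0.41791675, -0.01032701,  1.61411094,  0.00468201,
        1.11070652, -0.05300263]), 'joint_vel': array([-2.32386328e-04, -1.33958114e-04, -9.26503700e-04, -1.46924165e-03,
        1.83614701e-03,  1.47486479e-03, -4.12380557e-05]), 'joint_efforts': array([ 1.05000592e-03, -8.65822077e+01,  6.80338405e-01, -4.35641634e+01,
        1.92350219e-02,  4.96174747e-03, -1.83588202e-05]), 'position': array([0.19220603, 0.59438956, 0.23872245]), 'eef_rot': array([-5.68692708e-05,  1.55739365e-01,  9.87798025e-01, -5.55806310e-04]), 'wrist_force': array([-0.10844278, -0.28336937,  1.09964103]), 'torque': array([-0.04492578, -0.02399393, -0.02445304]), 'grip_force': 0.0, 'grip_width': 0.9980996375361232}
```

View pics/top0.png

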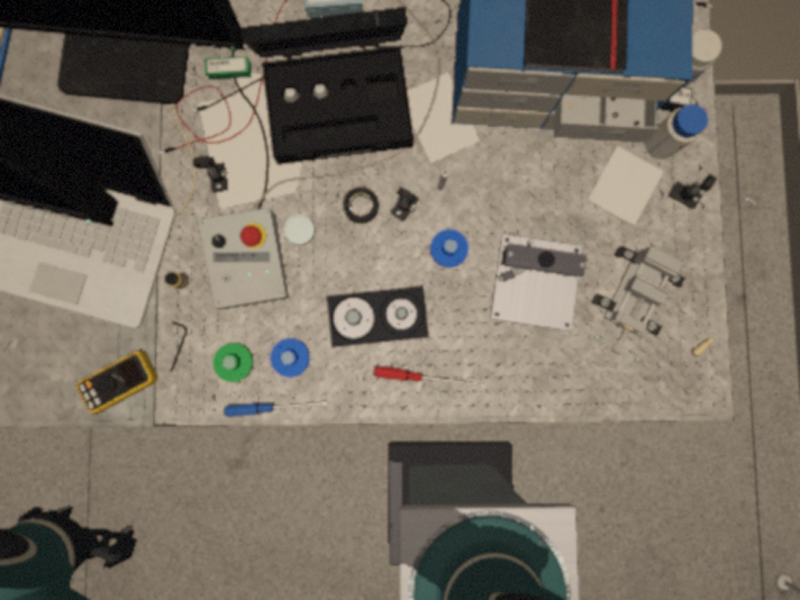

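View pics/scene0.png

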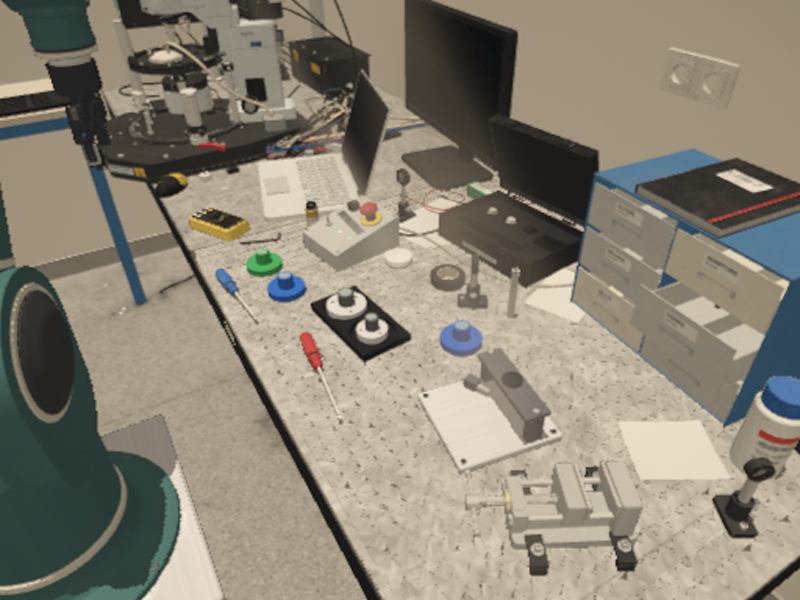

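Candidates at the tray (top view): silver cell (353,318) and silver cell (401,314). The blue ones at (449,248) and (290,357) and the green one at (232,362) are look-alikes. The left silver cell has the bigger flange, so it should be the large one. The nest is at (540,282), with its bridge on the far side, so nest +x is about world +x. I'll confirm this in an enlarged crop.

```bash
cat > h.py <<'E'
from rig import *
import cv2, numpy as np
from scipy.spatial.transform import Rotation as Ro
def ray(c,u,v,z):
    d=c["R"].T@np.linalg.solve(c["mtx"],[u,v,1]); o=-c["R"].T@c["t"]
    return o+d*(z-o[2])/d[2]
def proj(c,X):
    p=c["mtx"]@(c["R"]@np.array(X)+c["t"]); return p[:2]/p[2]
E
python3 - <<'E'
from h import *
c=read_camera("top"); im=c["image"][140:230,200:380,::-1]
cv2.imwrite("pics/top1.png",cv2.resize(im,None,fx=4.4,fy=4.4,interpolation=cv2.INTER_CUBIC))
E
```

```text
(no output)
```

View pics/top1.png

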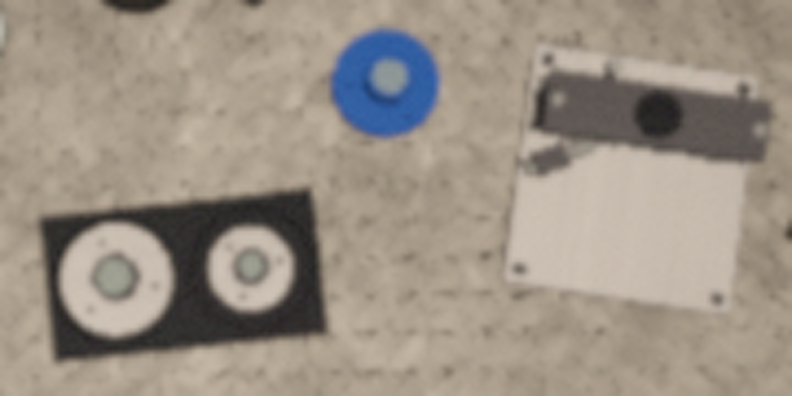

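The crop shows the large flange centred at (116,280), about 118 px across. The small one is at (251,268), about 90 px, so the left cell is the large one. Plate corners are at (537,44), (756,76), (728,311) and (507,281), and the detector cap at (658,113).

```bash
python3 - <<'E'
from h import *
c=read_camera("top")
f=lambda u,v,z: ray(c,200+(u+.5)/4.4-.5,140+(v+.5)/4.4-.5,z)
print("large",f(116,280,.020),"barreltop",f(115,277,.044), "small",f(251,268,.020))
a=f(58,280,.02);b=f(175,280,.02);print("dia",np.linalg.norm(a-b))
P=np.array([f(*p,.012)[:2] for p in[(537,44),(756,76),(728,311),(507,281)]])
N=np.array([[.045,.075],[.045,-.075],[-.115,-.075],[-.115,.075]])
R,_=Ro.align_vectors(np.c_[P-P.mean(0),np.zeros(4)],np.c_[N-N.mean(0),np.zeros(4)])
yaw=R.as_euler("xyz")[2];M=R.as_matrix()[:2,:2];o=P.mean(0)-M@N.mean(0)
print(P,"res",P-(N@M.T+o));print("yaw",yaw,"seat",o,"loading",o+M@[-.065,0],"cap",f(658,113,.069))
T=np.array([f(*p,.014)[:2] for p in[(42,218),(310,190),(326,330),(56,358)]]);print("tray",T.mean(0),np.linalg.norm(T-np.roll(T,1,0),axis=1))
s=state();print(Ro.from_quat(s["eef_rot"],scalar_first=True).as_matrix())
E
```

```text
large [0.49317053 0.23839745 0.02      ] barreltop [0.493857   0.23783318 0.044     ] small [0.50011951 0.15097082 0.02      ]
dia 0.07567454950883683
[[ 0.64671972 -0.03961562]
 [ 0.62408451 -0.18348021]
 [ 0.46963555 -0.15946927]
 [ 0.49052551 -0.01597759]] res [[-0.00141381 -0.00206254]
 [-0.00143603  0.00235859]
 [ 0.00228644  0.00224899]
 [ 0.0005634  -0.00254504]]
yaw -0.15133026698640636 seat [ 0.59234132 -0.10491204] loading [ 0.52808418 -0.09511307] cap [ 0.59213163 -0.10397733  0.069     ]
tray [0.49713717 0.19471034] [0.09149609 0.17586295 0.09181487 0.17590466]
[[-9.51490042e-01  3.07679473e-01 -2.03764953e-04]
 [ 3.07679538e-01  9.51489729e-01 -7.73359969e-04]
 [-4.40667279e-05 -7.98538616e-04 -9.99999680e-01]]
```

```bash
cat >> h.py <<'E'
def to(x,y,z):
    s=state();M=Ro.from_quat(s["eef_rot"],scalar_first=True).as_matrix()
    print("units to go",(M.T@(np.array([x,y,z])-s["position"])/.06).round(3),"pos",s["position"].round(4),"yaw_y err(turn units)",round((-.1513+np.pi/2-np.arctan2(M[1,1],M[0,1]))/-.08,2),"F",s["wrist_force"].round(1),"t",s["time_s"],"w",s["grip_width"],s["grip_force"])
E
python3 -m jog '[{"hand":-1,"linear":[0,0,0],"turn":-0.7},{"hand":-1,"linear":[0,0,0],"turn":-0.7},{"hand":-1,"linear":[0,0,0],"turn":-0.64},{"hand":-1,"linear":[0,0,0],"turn":0}]' 40
python3 -c "from h import *;to(.4935,.238,.14)"
```

```text
time_s: 0.7
position: [0.1924, 0.5946, 0.2391]
eef_rot: [-0.0, 0.075, 0.997, -0.0]
wrist_force: [0.4, -0.1, -0.6]
grip_width: 1.003
grip_force: 0.0
units to go [-5.85  -5.126  1.653] pos [0.1924 0.5946 0.2391] yaw_y err(turn units) 0.02 F [ 0.4 -0.1 -0.6] t 0.7 w 1.002997699183701 0.0
```

```bash
python3 -m jog '[{"hand":-1,"linear":[-0.3,-0.3,0],"turn":0},{"hand":-1,"linear":[-0.5,-0.44,0.1],"turn":0},{"hand":-1,"linear":[-0.5,-0.44,0.15],"turn":0},{"hand":-1,"linear":[-0.5,-0.44,0.15],"turn":0},{"hand":-1,"linear":[-0.5,-0.44,0.15],"turn":0},{"hand":-1,"linear":[-0.5,-0.44,0.15],"turn":0},{"hand":-1,"linear":[-0.5,-0.44,0.15],"turn":0},{"hand":-1,"linear":[-0.5,-0.44,0.15],"turn":0},{"hand":-1,"linear":[-0.5,-0.44,0.15],"turn":0},{"hand":-1,"linear":[-0.5,-0.44,0.15],"turn":0},{"hand":-1,"linear":[-0.5,-0.44,0.15],"turn":0},{"hand":-1,"linear":[-0.4,-0.3,0.1],"turn":0},{"hand":-1,"linear":[-0.15,-0.13,0.1],"turn":0},{"hand":-1,"linear":[0,0,0],"turn":0},{"hand":-1,"linear":[0,0,0],"turn":0}]'
python3 - <<'E'
from h import *
to(.4935,.238,.14)
c=read_camera("wrist"); s=state()
cv2.imwrite("pics/w0.png",cv2.resize(c["image"][:,:,::-1],(800,600),interpolation=cv2.INTER_CUBIC))
M=Ro.from_quat(s["eef_rot"],scalar_first=True).as_matrix()
print("cam in tool",M.T@(-c["R"].T@c["t"]-s["position"]),"tcp pix x1.5625",proj(c,s["position"])*1.5625)
E
```

```text
time_s: 2.58
position: [0.4928, 0.2391, 0.1404]
eef_rot: [-0.0, 0.074, 0.997, 0.0]
wrist_force: [0.0, 0.0, 0.7]
grip_width: 0.999
grip_force: 0.0
units to go [-0.014 -0.017  0.007] pos [0.4928 0.2391 0.1404] yaw_y err(turn units) 0.04 F [0.  0.  0.7] t 2.575 w 0.9988489734448139 0.0
cam in tool [ 0.07863158 -0.00044629 -0.13280121] tcp pix x1.5625 [396.23361951 421.73663309]
```

View pics/w0.png

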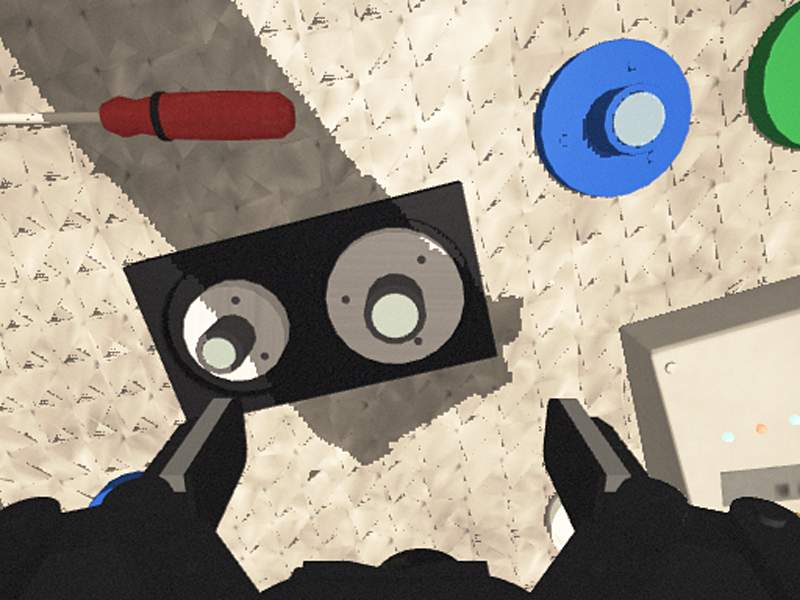

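The wrist view shows the large cell's barrel top at (395,315) and its flange centre at (396,296). The small cell is at left, at (218,352).

```bash
python3 - <<'E'
from h import *
c=read_camera("wrist")
for u,v,z in((395,315,.044),(396,296,.02)):print(ray(c,(u+.5)/1.5625-.5,(v+.5)/1.5625-.5,z))
p=ray(c,395/1.5625,315/1.5625,.044);to(p[0],p[1],.028)
E
```

```text
[0.49313925 0.23878255 0.044     ]
[0.4911839 0.2396115 0.02     ]
units to go [-0.006 -0.003  1.876] pos [0.493  0.2391 0.1406] yaw_y err(turn units) 0.04 F [-0.2 -0.2  0.1] t 2.675 w 1.0031651228381326 0.0
```

```bash
python3 -m jog '[{"hand":-1,"linear":[0,0,0.4],"turn":0},{"hand":-1,"linear":[0,0,0.5],"turn":0},{"hand":-1,"linear":[0,0,0.5],"turn":0},{"hand":-1,"linear":[0,0,0.3],"turn":0},{"hand":-1,"linear":[0,0,0.16],"turn":0},{"hand":-1,"linear":[0,0,0],"turn":0},{"hand":0.2,"linear":[0,0,0],"turn":0},{"hand":0.5,"linear":[0,0,0],"turn":0},{"hand":1,"linear":[0,0,0],"turn":0},{"hand":1,"linear":[0,0,0],"turn":0},{"hand":1,"linear":[0,0,0],"turn":0},{"hand":1,"linear":[0,0,0],"turn":0},{"hand":1,"linear":[0,0,0],"turn":0},{"hand":1,"linear":[0,0,0],"turn":0}]' 40
python3 -c "from h import *;to(.4931,.2388,.028)"
```

```text
time_s: 4.42
position: [0.4937, 0.2381, 0.0293]
eef_rot: [0.0, 0.075, 0.997, 0.0]
wrist_force: [-1.7, -0.2, 8.6]
grip_width: 0.335
grip_force: 38.9
units to go [0.012 0.01  0.021] pos [0.4937 0.2381 0.0293] yaw_y err(turn units) 0.02 F [-1.7 -0.2  8.6] t 4.425 w 0.3352125659520497 38.85714769363403
```

```bash
python3 -m jog '[{"hand":1,"linear":[0,0,-0.15],"turn":0},{"hand":1,"linear":[0,0,-0.35],"turn":0},{"hand":1,"linear":[0,0,-0.5],"turn":0},{"hand":1,"linear":[0,0,-0.3],"turn":0},{"hand":1,"linear":[0,0,-0.2],"turn":0},{"hand":1,"linear":[0,0,0],"turn":0}]'
python3 - <<'E'
from h import *
to(.5281,-.0951,.12)
c=read_camera("scene"); im=c["image"][100:280,150:370,::-1]
cv2.imwrite("pics/s1.png",cv2.resize(im,None,fx=3.3,fy=3.3,interpolation=cv2.INTER_CUBIC))
E
```

```text
time_s: 5.18
position: [0.4937, 0.2381, 0.1191]
eef_rot: [0.0, 0.075, 0.997, 0.0]
wrist_force: [0.0, 0.2, -2.3]
grip_width: 0.338
grip_force: 39.7
units to go [-1.394 -5.407 -0.017] pos [0.4937 0.2381 0.1191] yaw_y err(turn units) 0.02 F [ 0.   0.2 -2.3] t 5.175 w 0.3376063114959094 39.672515988349915
```

View pics/s1.png

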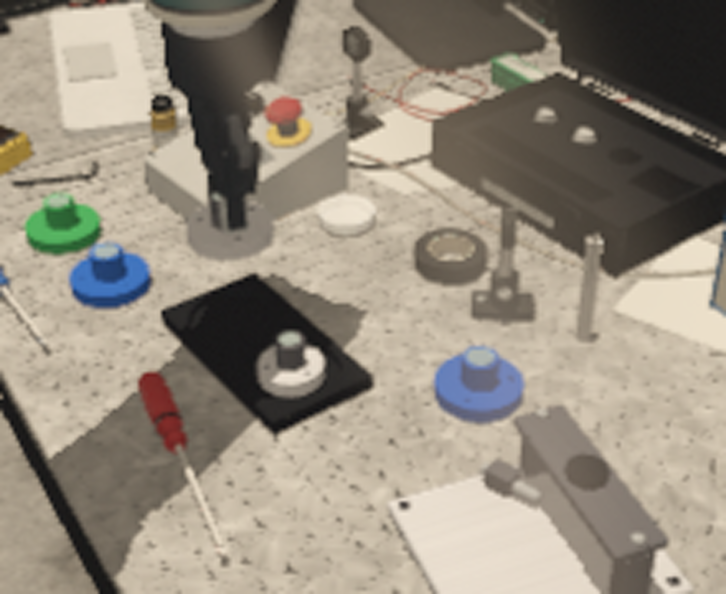

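The cell hangs level in the gripper at (230,230), and the small cell stays in the tray at (290,365). Next I carry it over the loading point.

```bash
python3 -m jog '[{"hand":1,"linear":[-0.05,-0.2,0],"turn":0},{"hand":1,"linear":[-0.1,-0.4,0],"turn":0},{"hand":1,"linear":[-0.15,-0.6,0],"turn":0},{"hand":1,"linear":[-0.15,-0.6,0],"turn":0},{"hand":1,"linear":[-0.15,-0.6,0],"turn":0},{"hand":1,"linear":[-0.15,-0.6,0],"turn":0},{"hand":1,"linear":[-0.15,-0.6,0],"turn":0},{"hand":1,"linear":[-0.15,-0.6,0],"turn":0},{"hand":1,"linear":[-0.15,-0.6,0],"turn":0},{"hand":1,"linear":[-0.1,-0.4,0],"turn":0},{"hand":1,"linear":[-0.09,-0.3,0],"turn":0},{"hand":1,"linear":[0,-0.1,0],"turn":0},{"hand":1,"linear":[0,0,0],"turn":0},{"hand":1,"linear":[0,0,0],"turn":0}]'
python3 -c "from h import *;to(.5281,-.0951,.037)"
```

```text
time_s: 6.98
position: [0.5259, -0.1057, 0.1187]
eef_rot: [-0.0, 0.074, 0.997, 0.0]
wrist_force: [-0.6, -1.1, -1.8]
grip_width: 0.333
grip_force: 39.7
units to go [-0.01   0.179  1.361] pos [ 0.5259 -0.1057  0.1187] yaw_y err(turn units) 0.04 F [-0.6 -1.1 -1.8] t 6.975 w 0.33293233334507377 39.721165895462036
```

```bash
python3 -m jog '[{"hand":1,"linear":[-0.01,0.18,0.1],"turn":0},{"hand":1,"linear":[0,0,0.4],"turn":0},{"hand":1,"linear":[0,0,0.4],"turn":0},{"hand":1,"linear":[0,0,0.26],"turn":0},{"hand":1,"linear":[0,0,0.1],"turn":0},{"hand":1,"linear":[0,0,0.05],"turn":0},{"hand":1,"linear":[0,0,0.03],"turn":0},{"hand":1,"linear":[0,0,0.02],"turn":0},{"hand":1,"linear":[0,0,0],"turn":0},{"hand":1,"linear":[0,0,0],"turn":0}]'
python3 -c "from h import *;to(.5281,-.0951,.035)"
```

```text
time_s: 8.22
position: [0.5282, -0.0961, 0.0373]
eef_rot: [0.0, 0.075, 0.997, -0.0]
wrist_force: [-0.0, 0.1, -1.2]
grip_width: 0.331
grip_force: 39.7
units to go [0.005 0.017 0.038] pos [ 0.5282 -0.0961  0.0373] yaw_y err(turn units) 0.02 F [-0.   0.1 -1.2] t 8.225 w 0.3312019989865536 39.73377764225006
```

```bash
python3 -m jog '[{"hand":1,"linear":[0,0.015,0.015],"turn":0},{"hand":1,"linear":[0,0,0.01],"turn":0},{"hand":1,"linear":[0,0,0],"turn":0}]'; python3 -m jog '[{"hand":1,"linear":[0,0,0.012],"turn":0},{"hand":1,"linear":[0,0,0],"turn":0},{"hand":1,"linear":[0,0,0],"turn":0}]'
```

```text
time_s: 8.6
position: [0.5282, -0.0952, 0.0356]
eef_rot: [-0.0, 0.075, 0.997, -0.0]
wrist_force: [-0.2, -1.4, -1.8]
grip_width: 0.336
grip_force: 39.7
time_s: 8.98
position: [0.5283, -0.0953, 0.0353]
eef_rot: [0.0, 0.075, 0.997, 0.0]
wrist_force: [-3.5, 1.6, 7.9]
grip_width: 0.337
grip_force: 41.0
```

It touched down at the predicted height (8 N). Now I release, lift, and look.

```bash
python3 -m jog '[{"hand":0.2,"linear":[0,0,-0.01],"turn":0},{"hand":0,"linear":[0,0,0],"turn":0},{"hand":-0.2,"linear":[0,0,0],"turn":0},{"hand":-0.2,"linear":[0,0,0],"turn":0},{"hand":-0.2,"linear":[0,0,-0.2],"turn":0},{"hand":-0.2,"linear":[0,0,-0.5],"turn":0},{"hand":-0.2,"linear":[0,0,-0.5],"turn":0},{"hand":0.2,"linear":[0.3,0,-0.2],"turn":0},{"hand":0.2,"linear":[0.4,0,0],"turn":0},{"hand":0.2,"linear":[0.2,0,0],"turn":0},{"hand":0.2,"linear":[0,0,0],"turn":0},{"hand":0.2,"linear":[0,0,0],"turn":0}]'
python3 - <<'E'
from h import *
to(.48,-.09,.12)
c=read_camera("wrist"); cv2.imwrite("pics/w1.png",cv2.resize(c["image"][:,:,::-1],(800,600),interpolation=cv2.INTER_CUBIC))
o=np.array([.5923,-.1049]);a=-.1513;R=np.array([[np.cos(a),-np.sin(a)],[np.sin(a),np.cos(a)]])
for n in((-.115,.075),(-.115,-.075),(-.065,0)):print(n,proj(c,[*(o+R@n),.012])*1.5625)
E
```

```text
time_s: 10.48
position: [0.4756, -0.0873, 0.1197]
eef_rot: [0.0, 0.075, 0.997, -0.0]
wrist_force: [0.2, 0.2, -0.0]
grip_width: 0.402
grip_force: 0.0
units to go [-0.079 -0.034 -0.005] pos [ 0.4756 -0.0873  0.1197] yaw_y err(turn units) 0.02 F [ 0.2  0.2 -0. ] t 10.475 w 0.40169897002744437 0.0
(-0.115, 0.075) [548.15696897 312.67299085]
(-0.115, -0.075) [243.42390946 312.17840675]
(-0.065, 0) [395.56220806 403.16358568]
```

View pics/w1.png

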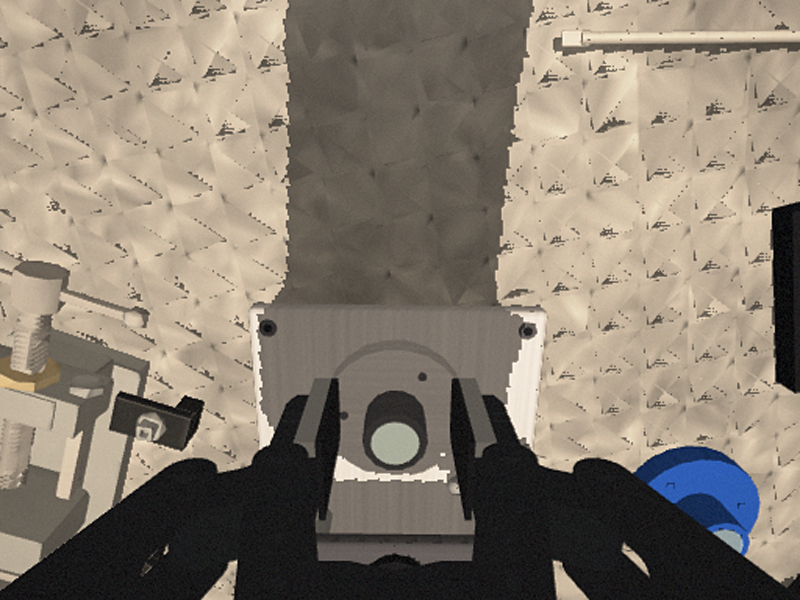

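The cell stands on the plate with its barrel top at (395,443). The plate's front corners are at about (250,307) and (547,306).

```bash
python3 - <<'E'
from h import *
c=read_camera("wrist")
o=np.array([.5923,-.1049]);a=-.1513;R=np.array([[np.cos(a),-np.sin(a)],[np.sin(a),np.cos(a)]])
for n,u,v,z in(("FR",250,307,.012),("FL",547,306,.012),("barrel",395,443,.050),("flange front",394,340,.026),("tcp",0,0,0)):
    p=ray(c,u/1.5625,v/1.5625,z)[:2] if u else state()["position"][:2]
    print(n,p,"nest",R.T@(p-o))
E
```

```text
FR [ 0.46504787 -0.15785951] nest [-0.11781616 -0.07153438]
FL [ 0.48623539 -0.01383228] nest [-0.11857896  0.07404094]
barrel [ 0.52715643 -0.09532506] nest [-0.06584253 -0.0003531 ]
flange front [ 0.48722736 -0.08977606] nest [-0.10615182 -0.00088575]
tcp [ 0.47543732 -0.08729081] nest [-0.11818175 -0.00020592]
```

```bash
python3 -m jog '[{"hand":0.2,"linear":[0.2,-0.01,0.2],"turn":0},{"hand":0.2,"linear":[0,0,0.5],"turn":0},{"hand":0.2,"linear":[0,0,0.5],"turn":0},{"hand":0.2,"linear":[0,0,0.25],"turn":0},{"hand":0.2,"linear":[0,0,0.13],"turn":0},{"hand":0.2,"linear":[0,0,0],"turn":0},{"hand":0.2,"linear":[0,0,0],"turn":0}]'
cat >> h.py <<'E'
def nest():
    o=np.array([.5923,-.1049]);a=-.1513;R=np.array([[np.cos(a),-np.sin(a)],[np.sin(a),np.cos(a)]])
    s=state();print("nest tcp mm",(R.T@(s["position"][:2]-o)*1e3).round(1),"z",s["position"][2].round(4),"F nest",(R.T@s["wrist_force"][:2]).round(1),"Fz",s["wrist_force"][2].round(1),"w",round(s["grip_width"]*85,1))
E
python3 -c "from h import *;nest()"
```

```text
time_s: 11.45
position: [0.4633, -0.086, 0.0254]
eef_rot: [0.001, 0.075, 0.997, -0.0]
wrist_force: [-1.1, -0.7, 1.2]
grip_width: 0.4
grip_force: 0.0
nest tcp mm [-130.3   -0.8] z 0.0254 F nest [-1.  -0.8] Fz 1.2 w 34.0
```

```bash
python3 -m jog '[{"hand":0.2,"linear":[-0.08,0.02,0],"turn":0},{"hand":0.2,"linear":[-0.1,0,0],"turn":0},{"hand":0.2,"linear":[-0.08,0,0],"turn":0},{"hand":0.2,"linear":[-0.04,0,0],"turn":0},{"hand":0.2,"linear":[-0.04,0,0],"turn":0},{"hand":0.2,"linear":[-0.04,0,0],"turn":0},{"hand":0.2,"linear":[-0.04,0,0],"turn":0},{"hand":0.2,"linear":[-0.04,0,0],"turn":0},{"hand":0.2,"linear":[-0.04,0,0],"turn":0},{"hand":0.2,"linear":[-0.04,0,0],"turn":0},{"hand":0.2,"linear":[-0.04,0,0],"turn":0},{"hand":0.2,"linear":[-0.04,0,0],"turn":0},{"hand":0.2,"linear":[-0.04,0,0],"turn":0},{"hand":0.2,"linear":[-0.04,0,0],"turn":0},{"hand":0.2,"linear":[-0.04,0,0],"turn":0},{"hand":0.2,"linear":[0,0,0],"turn":0},{"hand":0.2,"linear":[0,0,0],"turn":0}]'
python3 - <<'E'
from h import *
nest()
a=read_camera("scene")["image"][185:305,260:370,::-1]; b=read_camera("top")["image"][140:220,305:380,::-1]
r=lambda i:cv2.resize(i,(400,int(400*i.shape[0]/i.shape[1])),interpolation=cv2.INTER_CUBIC)
a,b=r(a),r(b);h=min(len(a),len(b));cv2.imwrite("pics/p1.png",np.hstack([a[:h],b[:h]]))
E
```

```text
time_s: 13.58
position: [0.507, -0.0914, 0.0247]
eef_rot: [0.0, 0.075, 0.997, -0.0]
wrist_force: [-0.5, -0.2, -0.4]
grip_width: 0.402
grip_force: 0.0
nest tcp mm [-86.3   0.5] z 0.0247 F nest [-0.5 -0.3] Fz -0.4 w 34.2
```

View pics/p1.png

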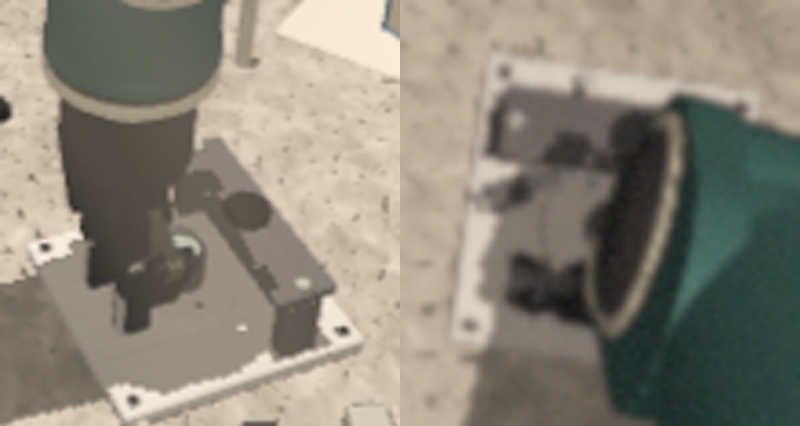

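The cell (barrel glass at left-panel (185,245)) rides ahead of the fingers toward the bridge, and the gripper is clear. I continue slowly.

```bash
python3 -m jog '[{"hand":0.2,"linear":[-0.04,0,0],"turn":0},{"hand":0.2,"linear":[-0.04,0,0],"turn":0},{"hand":0.2,"linear":[-0.04,0,0],"turn":0},{"hand":0.2,"linear":[-0.04,0,0],"turn":0},{"hand":0.2,"linear":[-0.04,0,0],"turn":0},{"hand":0.2,"linear":[-0.04,0,0],"turn":0},{"hand":0.2,"linear":[0,0,0],"turn":0}]'
python3 -c "from h import *;nest()"
python3 -m jog '[{"hand":0.2,"linear":[-0.04,0,0],"turn":0},{"hand":0.2,"linear":[-0.04,0,0],"turn":0},{"hand":0.2,"linear":[-0.04,0,0],"turn":0},{"hand":0.2,"linear":[-0.04,0,0],"turn":0},{"hand":0.2,"linear":[0,0,0],"turn":0}]'
python3 -c "from h import *;nest()"
python3 -m jog '[{"hand":0.2,"linear":[-0.04,0,0],"turn":0},{"hand":0.2,"linear":[-0.04,0,0],"turn":0},{"hand":0.2,"linear":[0,0,0],"turn":0}]'
python3 -c "from h import *;nest()"
```

```text
time_s: 14.55
position: [0.5216, -0.0935, 0.0248]
eef_rot: [0.0, 0.075, 0.997, -0.0]
wrist_force: [0.2, 0.3, -0.1]
grip_width: 0.396
grip_force: 0.0
nest tcp mm [-71.7   0.6] z 0.0248 F nest [0.1 0.3] Fz -0.1 w 33.6
time_s: 15.18
position: [0.5306, -0.095, 0.0246]
eef_rot: [-0.0, 0.075, 0.997, -0.0]
wrist_force: [-2.8, 0.1, 0.9]
grip_width: 0.407
grip_force: 1.1
nest tcp mm [-62.4   0.5] z 0.0246 F nest [-2.8 -0.3] Fz 0.9 w 34.6
time_s: 15.55
position: [0.5358, -0.0958, 0.0247]
eef_rot: [0.0, 0.075, 0.997, -0.0]
wrist_force: [-1.1, 0.4, 0.8]
grip_width: 0.399
grip_force: 0.7
nest tcp mm [-57.2   0.5] z 0.0247 F nest [-1.2  0.3] Fz 0.8 w 33.9
```

```bash
for i in 1; do :; done
python3 -m jog '[{"hand":0.2,"linear":[-0.04,0,0],"turn":0},{"hand":0.2,"linear":[-0.04,0,0],"turn":0},{"hand":0.2,"linear":[0,0,0],"turn":0}]' >/dev/null;python3 -c "from h import *;nest()"
python3 -m jog '[{"hand":0.2,"linear":[-0.04,0,0],"turn":0},{"hand":0.2,"linear":[-0.04,0,0],"turn":0},{"hand":0.2,"linear":[0,0,0],"turn":0}]'>/dev/null;python3 -c "from h import *;nest()"
python3 -m jog '[{"hand":0.2,"linear":[-0.03,0,0],"turn":0},{"hand":0.2,"linear":[0,0,0],"turn":0}]'>/dev/null;python3 -c "from h import *;nest()"
```

```text
nest tcp mm [-52.3   0.6] z 0.0248 F nest [-0.9  1.1] Fz -0.9 w 34.0
nest tcp mm [-47.6   0.6] z 0.0248 F nest [-0.6  0.4] Fz -1.0 w 33.8
nest tcp mm [-46.    0.6] z 0.0247 F nest [ 0.5 -0.3] Fz -0.7 w 34.2
```

```bash
python3 - <<'E'
from h import *
a=read_camera("wrist")["image"][150:384,100:412,::-1]
a=cv2.resize(a,(520,390),interpolation=cv2.INTER_CUBIC)
b=read_camera("scene")["image"][205:305,285:370,::-1]
b=cv2.resize(b,(280,329),interpolation=cv2.INTER_CUBIC);b=cv2.copyMakeBorder(b,0,61,0,0,0)
cv2.imwrite("pics/p2.png",np.hstack([a,b]))
E
```

```text
(no output)
```

View pics/p2.png

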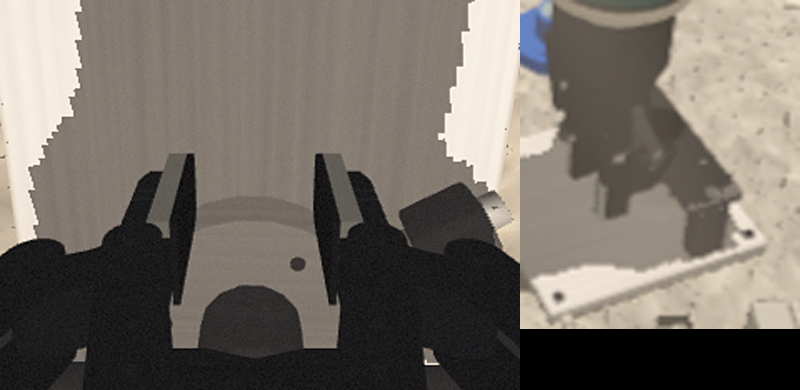

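```bash
python3 - <<'E'
from h import *
c=read_camera("wrist");nest()
o=np.array([.5923,-.1049]);a=-.1513;R=np.array([[np.cos(a),-np.sin(a)],[np.sin(a),np.cos(a)]])
for u,v,z in((255,197,.012),(255,222,.026)):
    p=ray(c,100+u*.6,150+v*.6,z)[:2];print(R.T@(p-o))
E
```

```text
nest tcp mm [-46.1   0.6] z 0.0247 F nest [ 0.5 -0.4] Fz -0.1 w 34.0
[-0.03931724  0.00037045]
[-0.03975022  0.0003506 ]
```

```bash
python3 -m jog '[{"hand":0.2,"linear":[-0.02,0,0],"turn":0},{"hand":0.2,"linear":[0,0,0],"turn":0}]' >/dev/null;python3 -c "from h import *;nest()"
python3 -m jog '[{"hand":0.2,"linear":[-0.02,0,0],"turn":0},{"hand":0.2,"linear":[0,0,0],"turn":0}]'>/dev/null;python3 -c "from h import *;nest()"
```

```text
nest tcp mm [-44.9   0.5] z 0.0247 F nest [ 0.5 -0.2] Fz -0.0 w 34.4
nest tcp mm [-43.6   0.5] z 0.0247 F nest [-1.1 -0.2] Fz -1.0 w 34.2
```

```bash
python3 -m jog '[{"hand":0.2,"linear":[-0.02,0,0],"turn":0},{"hand":0.2,"linear":[0,0,0],"turn":0}]' >/dev/null;python3 -c "from h import *;nest()"
python3 -m jog '[{"hand":0.2,"linear":[-0.015,0,0],"turn":0},{"hand":0.2,"linear":[0,0,0],"turn":0}]'>/dev/null;python3 -c "from h import *;nest()"
```

```text
nest tcp mm [-42.7   0.5] z 0.0246 F nest [-1.4  0.5] Fz 1.3 w 34.0
nest tcp mm [-42.2   0.4] z 0.0245 F nest [-4.2 -1.5] Fz 1.3 w 33.9
```

```bash
python3 -m jog '[{"hand":0.2,"linear":[-0.01,0,0],"turn":0},{"hand":0.2,"linear":[0,0,0],"turn":0},{"hand":0.2,"linear":[0,0,0],"turn":0}]' >/dev/null;python3 -c "from h import *;nest()"
python3 - <<'E'
from h import *
c=read_camera("wrist");im=c["image"][260:310,205:305,::-1]
cv2.imwrite("pics/w3.png",cv2.resize(im,None,fx=6,fy=6,interpolation=cv2.INTER_CUBIC))
o=np.array([.5923,-.1049]);a=-.1513;R=np.array([[np.cos(a),-np.sin(a)],[np.sin(a),np.cos(a)]])
g=cv2.GaussianBlur(c["image"].mean(2),(0,0),.7)[255:300,253];print(g.round())
for v in(266,268,270,272):print(v,R.T@(ray(c,253,v,.012)[:2]-o))
E
```

```text
nest tcp mm [-42.    0.4] z 0.0244 F nest [-7.9 -1.1] Fz 2.6 w 34.0
[124. 125. 125. 125. 125. 125. 124. 125. 125. 125. 121. 113. 107. 106.
 106. 107. 106. 106. 105. 107. 108. 108. 107. 105. 105. 110. 120. 123.
 123. 124. 123. 122. 120. 120. 121. 122. 123. 123. 124. 124. 123. 123.
 122. 122. 121.]
266 [-0.03665476  0.00022075]
268 [-0.03553263  0.00022283]
270 [-0.03440583  0.00022491]
272 [-0.03327434  0.000227  ]
```

Stiff contact at about 8 N, with the flange's rear edge at nest x = -36.6 mm (a seated cell would show -36): home. I back off straight and check.

```bash
python3 -m jog '[{"hand":0.2,"linear":[0.03,0,0],"turn":0},{"hand":0.2,"linear":[0.1,0,0],"turn":0},{"hand":0.2,"linear":[0.3,0,0],"turn":0},{"hand":0.2,"linear":[0.4,0,0],"turn":0},{"hand":0.2,"linear":[0.4,0,0],"turn":0},{"hand":0.2,"linear":[0.3,0,-0.1],"turn":0},{"hand":0.2,"linear":[0.1,0,-0.4],"turn":0},{"hand":0.2,"linear":[0,0,-0.3],"turn":0},{"hand":0.2,"linear":[0,0,0],"turn":0},{"hand":0.2,"linear":[0,0,0],"turn":0}]'
python3 - <<'E'
from h import *
nest()
c=read_camera("wrist");o=np.array([.5923,-.1049]);a=-.1513;R=np.array([[np.cos(a),-np.sin(a)],[np.sin(a),np.cos(a)]])
for n in((-.036,0),(0,.036),(0,-.036),(.007,-.040),(-.0165,.0286)):print(n,proj(c,[*(o+R@n),.026]).round())
a=c["image"][:,:,::-1]
b=read_camera("scene")["image"][195:305,275:375,::-1];t=read_camera("top")["image"][140:220,310:380,::-1]
r=lambda i,w,h:cv2.resize(i,(w,h),interpolation=cv2.INTER_CUBIC)
cv2.imwrite("pics/p3.png",np.hstack([r(b,400,440),r(t,385,440)]));cv2.imwrite("pics/w4.png",r(a,800,600))
E
```

```text
time_s: 19.38
position: [0.455, -0.0835, 0.0723]
eef_rot: [0.0, 0.075, 0.997, -0.0]
wrist_force: [-0.2, 0.2, -0.2]
grip_width: 0.403
grip_force: 0.0
nest tcp mm [-139.     0.5] z 0.0723 F nest [-0.2  0.1] Fz -0.2 w 34.2
(-0.036, 0) [252. 367.]
(0, 0.036) [302. 407.]
(0, -0.036) [202. 407.]
(0.007, -0.04) [197. 414.]
(-0.0165, 0.0286) [293. 389.]
```

View pics/p3.png

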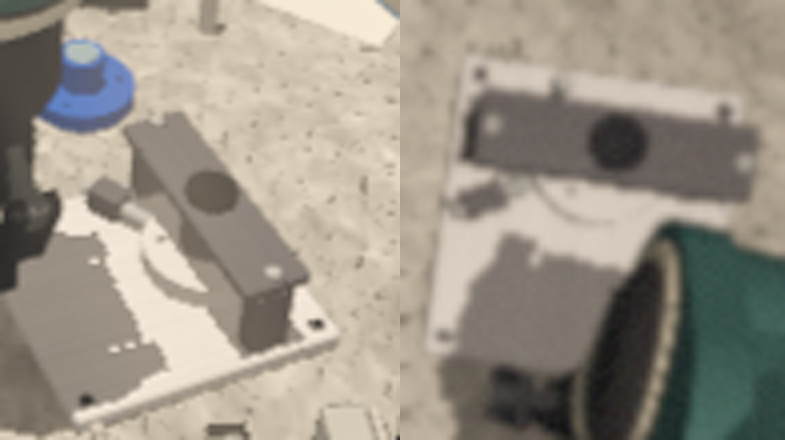

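The cell sits under the bridge with the plunger nose against its flange: left panel flange front at (180,270), nose at (150,215). I move the arm clear and check with an overlay of the seated outline.

```bash
python3 -m jog '[{"hand":0.2,"linear":[0,0,-0.5],"turn":0},{"hand":0.2,"linear":[0,0,-0.6],"turn":0},{"hand":0.2,"linear":[0,0.5,-0.3],"turn":0},{"hand":0.2,"linear":[0,0.7,0],"turn":0},{"hand":0.2,"linear":[0,0.7,0],"turn":0},{"hand":0.2,"linear":[0,0.7,0],"turn":0},{"hand":0.2,"linear":[0,0.5,0],"turn":0},{"hand":0.2,"linear":[0,0,0],"turn":0},{"hand":0.2,"linear":[0,0,0],"turn":0}]'
python3 - <<'E'
from h import *
o=np.array([.5923,-.1045]);a=-.1513;R=np.array([[np.cos(a),-np.sin(a)],[np.sin(a),np.cos(a)]])
def ov(n,r0,r1,c0,c1,k):
    c=read_camera(n);im=cv2.resize(c["image"][r0:r1,c0:c1,::-1],None,fx=k,fy=k,interpolation=cv2.INTER_CUBIC)
    th=np.linspace(0,2*np.pi,120)
    def dr(pts,z,col):
        q=np.array([(proj(c,[*(o+R@p),z])-[c0,r0]+.5)*k-.5 for p in pts]).round().astype(int);
        for p in q: cv2.circle(im,tuple(map(int,p)),0,col,-1)
    dr(.036*np.c_[np.cos(th),np.sin(th)],.026,(0,0,255))
    L=np.linspace(0,1,60)[:,None]
    C=[np.array(p) for p in((.045,.075),(.045,-.075),(-.115,-.075),(-.115,.075))]
    for i in range(4):dr(C[i]*(1-L)+C[(i+1)%4]*L,.012,(0,200,0))
    return im
A=ov("scene",200,300,265,365,4);B=ov("top",143,218,310,385,5)
h=min(len(A),len(B));cv2.imwrite("pics/end.png",np.hstack([A[:h],B[:h]]))
print(state()["wrist_force"])
E
```

```text
time_s: 20.65
position: [0.4826, 0.0996, 0.1563]
eef_rot: [-0.0, 0.075, 0.997, -0.0]
wrist_force: [-0.5, 0.1, 0.2]
grip_width: 0.403
grip_force: 0.0
[ 0.97630498  0.23198746 -0.27812322]
```

View pics/end.png

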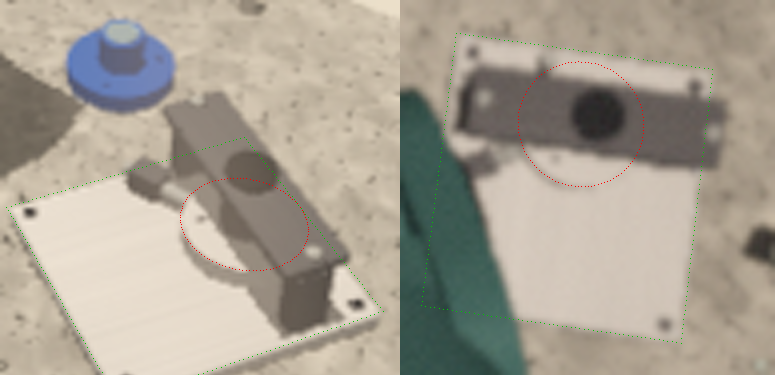

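The overlay of the seated outline lies on the flange's edge to within about a millimetre. The plunger nose touches the flange, and the arm is clear.

```bash
python3 -c "from rig import *;print(job_done())"
```

```text
the job is handed in; nothing more can be done
None
```

The large cell was set down on the plate, released, and nudged home under the bridge; the cameras show it seated to about 1 mm with the plunger on its flange, the pin contact is inferred from the stiff 8 N stop, the small cell stayed in the tray, and I handed the job in at about 21 s.

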